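# Tip the cork bin with the T-key

## Robot

A 6-joint arm with a two-finger parallel gripper is mounted at the origin on the work surface. World frame = base frame: x ahead of the robot, y to its left, z up, the work surface at z = 0. Lengths are in mm, angles in rad, forces in N, time in s.
With the tool pointing down it reaches from about 275 to 1000 mm from the base axis. Payload 8.4 kg.
Tool frame: the origin (TCP) lies midway between the tips of the shut fingers; the grasp point (between the pads) lies 19 mm behind it (tcp_to_grasp is the distance from the TCP to the grasp point, in mm); z points along the fingers, y is the line along which they close (so a half turn about z gives the same grasp; the last joint's range is limited). The gripper opens to 85 mm and grips with 20 to 120 N. Pads are 22 mm wide; open, the fingers measure 114 mm over their backs; the gripper's body (76 mm by 85 mm) begins 54 mm behind the grasp point. The pads swing forward as they close: fully open they stand 13 mm farther back than shut.
Start: joints at [-1.153, 0.353, 1.633, -0, 1.155, -0.002], TCP at [254.735, -570.735, 231.281] pointing down, gripper open.
Joint ranges: [-2.63, 2.63], [-0.92, 2.1], [0.06, 2.66], [-1.3, 4.44], [0, 2.69], [-3.02, 3.02]. Speed limits (rad/s): [2.22, 2.22, 2.79, 3.14, 3.14, 3.14].

## Interface

Orientations are given as [roll, pitch, yaw] about the fixed x, y, z axes, in that order (R = Rz(yaw) Ry(pitch) Rx(roll)).
In Python, from cell import read_state, grab_frame, finish_job, regions_of, pinpoint, tcp_to_grasp gives the robot as it stands. The module is installed in compiled form; this text tells all that it offers.
- The arm moves only by the tool jog_arm, never from a script. Its argument "plan" is a list of rows, each a list of 6 numbers: the shift along the tool's x, y, z in cm, then the turn, a rotation vector about the tool's x, y, z in degrees. In form: [[dx, dy, dz, rx, ry, rz], ...]. A call has 1 to 10 rows; each row shifts and turns the commanded pose from where the row before left it, along the tool's axes as they then stand; what a row does not reach is not made up. A row lasts 1/12 s, in which the tool goes at most 41.7 mm and 7.16 degrees, less where a joint would pass 70% of its speed; a pose out of reach is approached as far as the arm can. A call with a gripper value outside its range is refused whole. "fingers" is the finger opening in cm, from 0 to 8.54, set as the call begins (left out, the last holds). The fingers move at their own pace and stop on an object; "newtons" is the grip in N (left out, the last holds). Time passes only in rows, so rows that do not move let the fingers close. It gives the time, the measured TCP pose, the force, the opening and the grip force at its end, in the units of the state.
- read_state(): the state, without advancing time (a new reading comes with each control period).
- grab_frame(name): name is "scene" or "top" or "wrist"; returns a dict with "pixels" (384x512x3 uint8, blue, green, red), "vertical_fov" (degrees; the focal length in pixels is half the picture's height over the tangent of half this angle, whatever the lens; pixels are square), "cx", "cy" (the principal point, pixels), "dist_coeffs" ([k1, k2, p1, p2, k3] as OpenCV has them; the pictures are not rectified), "R" (3x3) and "t" (3): a world point X has camera coordinates R X + t; the wrist camera has in their place "T_tool_cam" (4x4, takes a point from camera to tool coordinates, whose origin is the TCP and whose axes are the flange's). Camera axes: x right, y down, z forward; pixel columns grow to the right and rows downward; lengths in mm; the calibration is good to about 2 mm. A picture is of the moment at which its call begins: read the wrist's pose just before it. There is no depth.
- finish_job(): hands the job in; it is judged then, once.
Trained networks look in the newest picture that a camera, given by its name, has taken for a name from the list of things; names that differ only in an ending like _2 or _b are one class to them, and where a whole thing is asked for, a point or a joint stands for the part that bears it (a point fixed in the world has none). Each returns a list of dicts, best first, with "p" (0 to 1); they miss things now and then, are a little off and sometimes report something else, mostly with a low value. They report only what shows in the picture. A call takes as long as a camera call. They do not tell look-alikes from the thing itself.
- regions_of(name, camera): "mask" (384x512 bool, what is visible of it) and "uv" ([column, row] in pixels, amid what is visible of it).
- pinpoint(name, camera): "uv" ([column, row] in pixels: a listed point, or the origin of a listed thing).
The state is a dict: "time": time; "qpos": joint angles; "qd": joint speeds; "tau": joint torques, N m; "eef_pos": TCP position; "ee_rot": TCP orientation; "force": force on the tool from outside, world axes, zero at the start; "moment": the same for the moment, N m; "gripper_width": finger opening in mm; "grasp_force": force on a finger pad.
Only numpy, scipy, OpenCV 4.12 (cv2) and the standard library are available. Lean on these libraries where they do the work, as an engineer would, in place of code of your own. Each camera call takes 0.05 s, during which the arm holds its last target. There are 200 camera calls.

## Task

Take the red-handled T-key from its stand, lower it down the shaft of the grey post and feel for the square stem at the bottom, pressing only gently, until the key drops fully home over it. Then turn it clockwise until the green bin is tipped fully forward, without forcing it past its stop, and let go, leaving the key standing upright and fully home in the shaft. Do not push the bin itself, do not let the key topple, and leave the other things where they are.

Things in the scene. Friction and masses are not known exactly. Their poses are not given: they have to be found in the camera images.
- key_bar (a point): Centre of the T-key's red crossbar: 80 mm long (along this point's x), 14 mm thick (y, grip it across this), 22 mm high, 170 mm above the key's foot. Its z axis points up along the key. Below it a 12 mm round steel shank, then the socket. The key weighs 0.2 to 0.33 kg.
- key_foot (a point): Centre of the lower, open end of the T-key, 170 mm below the bar's centre. The lowest 44 mm of the key is a square socket tube, 26 mm square outside, 20 mm square inside, 42 mm deep, its faces parallel to the bar's x and y.
- stand: Fixed dark wooden block, 70 x 70 x 60 mm high, with a square hole (29 mm wide, 50 mm deep) in which the key stands upright at the start with its bar along the stand's x axis. Origin: centre of its underside.
- shaft_mouth (a point): Centre of the shaft's mouth, on the flat top of the grey square post (70 x 70 mm, 130 mm high, fixed). The shaft is round, 41 mm wide, vertical, its rim chamfered by 4 mm, 116 mm deep. Pressing the key on the post or the stem with more than about 30 N (over 80 N of contact force in all, wedging included) would spoil the brass.
- stem_top (a point): Shaft axis, 90 mm below the mouth, at the top edge of a brass stem 18 mm square (a round cone-ended pilot, 18 mm wide, 10 mm tall, above it centres the key). The stem may be turned to any angle about z, unknown until felt (quarter turns are alike, so one quarter turn of searching finds it). The key slips over it only within about 0.1 rad, else it lands on top; scraping lightly does not turn it.
- shaft_floor (a point): Middle of the shaft's floor, 116 mm below the mouth. The stem rises 26 mm above it. The key is fully home when its foot stands on the floor round the stem (counts from 110 mm below the mouth).
- bin_rim (a point): Middle of the front upper rim of the green tin bin (100 deep x 170 wide x 110 mm high, full of corks) which hangs on pivots between two cheeks at the post's left side, over the same base; it tips forward (to the -x side of its frame, where its brass pull is). It is not to be pushed by hand.
- bin (a joint): Tip angle of the green bin, rad: 0 upright (start), 0.6 fully forward at its stop (counts from 0.52). Geared to the stem: 1 rad clockwise seen from above tips it 0.6 rad, to the stop (forcing it on there spoils the brass); it takes about 0.1 to 0.15 N m and stays where it is left. The socket has about 0.12 rad of play either way on the stem.
- bulb: Bystander: clear glass bulb without its base, neck up on a round wooden foot, 60 mm wide, 90 mm high. Origin: centre of its underside.
- steamer: Bystander: tiny blue and white steamer model with a red funnel, 100 x 28 mm, 65 mm high. Origin: centre of its underside.
- cork: Bystander: cork stopper, 32 mm wide, 32 mm high. Origin: centre of its underside.
- loupe: Bystander: brass jeweler's loupe, 36 mm wide, 35 mm high. Origin: centre of its underside.
- toolpot: Bystander: blue ceramic pot of small tools, 60 mm wide, 120 mm high with the tools. Origin: centre of its underside.
- paintpot: Bystander: small red paint jar, 40 mm wide, 45 mm high. Origin: centre of its underside.
Mind the look-alikes: they are no part of the job. There is more than one size of the part that bears key_bar; the job needs the smallest. What is shaped like the stand but orange is not meant.

How it is judged (in metres and radians):
On the way, in this order (a step that is already met when the one before it is completed fails the run):
1. the key is lifted clear of its stand (height (world z) of key_foot above 0.065 m and z of key_foot in the frame of stand above 0.065 m), for 0.1 s.
2. the key is fully home over the stem in the shaft, before the bin is fully tipped (z of key_foot in the frame of shaft_mouth below -0.11 m and horizontal distance between key_foot and shaft_mouth below 0.006 m and value of joint bin below 0.5 rad), for 0.1 s.
At the end, for the whole second after the job is handed in: the bin is tipped forward by more than 0.52 rad and at rest, the key stands released, at rest and within 0.12 rad of upright, fully home over the stem with its foot more than 110 mm below the shaft's mouth and within 6 mm of the shaft's axis (value of joint bin above 0.52 rad and z of key_foot in the frame of shaft_mouth below -0.11 m and horizontal distance between key_foot and shaft_mouth below 0.006 m and angle between key_bar's own z axis and vertical below 0.12 rad and linear speed of key below 0.02 m/s and velocity of joint bin below 0.05 rad/s and contact force between the fingers and key below 0.1 N); the robot touches nothing.
It fails at once if the key presses on the post or its stem with more than 80 N of contact force (contact force between key and tilter above 80 N).
It fails at once if the robot pushes the bin (contact force between any of the arm, the fingers, key and bin above 1 N).
It fails at once if the key topples (angle between key_bar's own z axis and vertical above 0.6 rad).
It fails at once if a bystander is moved by more than 20 mm (distance of any of bulb, steamer, cork, loupe, toolpot, paintpot from where it was at the start of the episode above 0.02 m).
It also fails if it takes over 67 s, if anything falls off the work surface, if the arm or the gripper's body presses on something with over 40 N, if the wrist force passes 120 N, or if a joint passes its speed limit or range.

## Working session

There is one attempt and no reset: what is moved stays moved. The work goes in short steps, Python scripts to look and compute and a tool call to move; the robot and the scene stay as the last step left them, time stands still between calls to the robot, and variables do not carry over. Pictures are saved under pics/ and viewed, at most 10 in all, crops included, and the job is handed in when it is done.

Besides the shell and the picture viewer there is one more tool, called after "Emit:" by a JSON object that holds its "api" and its "payload". jog_arm: Moves the arm, as the interface text tells. Its arguments: {"type":"object","properties":{"plan":{"type":"array","items":{"type":"array","items":{"type":"number"}}},"fingers":{"type":"number"},"newtons":{"type":"number"}},"required":["plan"]}

```bash
mkdir -p pics
cat > h.py <<'E'
import numpy as np,cv2
from cell import *
from scipy.spatial.transform import Rotation as Ro
def cam(f,st=None):
    h=f["pixels"].shape[0]; fl=h/2/np.tan(np.radians(f["vertical_fov"])/2)
    K=np.array([[fl,0,f["cx"]],[0,fl,f["cy"]],[0,0,1.]])
    if "R" in f: return K,np.array(f["dist_coeffs"],float),np.array(f["R"],float),np.array(f["t"],float).ravel()
    T=np.array(f["T_tool_cam"],float); Rt=Ro.from_euler('xyz',st["ee_rot"]).as_matrix()
    Rw=Rt@T[:3,:3]; c=Rt@T[:3,3]+np.array(st["eef_pos"])
    return K,np.array(f["dist_coeffs"],float),Rw.T,-Rw.T@c
def ray(C,uv):
    K,d,R,t=C; n=cv2.undistortPoints(np.array([[uv]],float),K,d).ravel()
    v=R.T@np.array([n[0],n[1],1]); return -R.T@t, v/np.linalg.norm(v)
def atz(C,uv,z):
    o,v=ray(C,uv); return o+v*(z-o[2])/v[2]
def proj(C,X):
    K,d,R,t=C; return cv2.projectPoints(np.array(X,float).reshape(-1,1,3),cv2.Rodrigues(R)[0],t,K,d)[0].reshape(-1,2)
def tri(rs):
    A=sum(np.eye(3)-np.outer(v,v) for o,v in rs); b=sum((np.eye(3)-np.outer(v,v))@o for o,v in rs)
    X=np.linalg.solve(A,b); return X,[round(float(np.linalg.norm(np.cross(X-o,v))),1) for o,v in rs]
E
python3 - <<'E'
from h import *
np.set_printoptions(precision=1,suppress=True)
s=read_state();print(s["time"],s["eef_pos"],s["ee_rot"],s["force"])
ims=[]
for c in ["scene","top","wrist"]:
    f=grab_frame(c);cv2.imwrite(f"pics/{c}0.png",f["pixels"]);C=cam(f,s);ims.append(f["pixels"])
    o,_=ray(C,(256,192));print(c,o)
    for n in ["key_bar","key_foot","stand","shaft_mouth","bin_rim","bulb","steamer","cork","loupe","toolpot","paintpot"]:
        r=pinpoint(n,c)
        z={"key_bar":180,"key_foot":10,"shaft_mouth":130,"bin_rim":130}.get(n,0)
        print(c,n,[(np.round(q["uv"],1).tolist(),round(q["p"],2),atz(C,q["uv"],z)[:2].round().tolist()) for q in r[:5]])
E
```

```text
0.0 [ 254.5 -570.3  230.6] [-3.1 -0.   0.4] [-0.3 -0.   0.1]
scene [1388.9 -210.5  737.1]
scene key_bar [([171.6, 154.3], 0.77, [364.0, -321.0]), ([202.0, 186.9], 0.71, [562.0, -230.0]), ([222.9, 152.4], 0.58, [374.0, -158.0]), ([154.6, 187.4], 0.27, [546.0, -360.0])]
scene key_foot [([208.2, 235.6], 0.87, [574.0, -225.0]), ([225.1, 208.8], 0.79, [450.0, -164.0]), ([179.8, 209.9], 0.56, [435.0, -313.0])]
scene stand [([162.1, 245.4], 0.64, [587.0, -363.0]), ([207.7, 239.9], 0.6, [582.0, -228.0]), ([311.8, 212.2], 0.59, [495.0, 119.0])]
scene shaft_mouth [([320.8, 191.0], 0.56, [559.0, 115.0])]
scene bin_rim [([348.6, 168.6], 0.85, [448.0, 243.0])]
scene bulb [([334.2, 281.0], 0.59, [788.0, 97.0])]
scene steamer [([173.8, 277.7], 0.56, [718.0, -324.0])]
scene cork [([289.8, 284.8], 0.67, [784.0, -22.0])]
scene loupe [([223.2, 285.9], 0.49, [764.0, -195.0])]
scene toolpot [([153.9, 185.4], 0.66, [261.0, -412.0])]
scene paintpot [([145.4, 216.1], 0.52, [440.0, -425.0]), ([331.9, 279.7], 0.4, [783.0, 92.0])]
top [ 360.8  -84.8 1070.5]
top key_bar [([313.8, 173.1], 0.91, [569.0, -227.0]),
[... 484 characters left out ...]
 [458.0, 242.0]), ([289.9, 124.3], 0.63, [709.0, -180.0])]
top bulb [([186.1, 121.9], 0.8, [769.0, 105.0]), ([231.0, 115.9], 0.54, [785.0, -24.0])]
top steamer [([336.6, 137.9], 0.91, [714.0, -326.0]), ([380.2, 301.1], 0.7, [259.0, -416.0])]
top cork [([231.1, 118.2], 0.61, [778.0, -24.0])]
top loupe [([290.5, 124.7], 0.6, [756.0, -195.0])]
top toolpot [([382.4, 300.3], 0.91, [261.0, -422.0])]
top paintpot [([380.8, 233.8], 0.5, [437.0, -432.0])]
wrist [ 316.6 -543.2  372.7]
wrist key_bar []
wrist key_foot []
wrist stand []
wrist shaft_mouth []
wrist bin_rim []
wrist bulb []
wrist steamer []
wrist cork []
wrist loupe []
wrist toolpot [([137.4, 99.3], 0.63, [266.0, -419.0])]
wrist paintpot []
```

View pics/scene0.png

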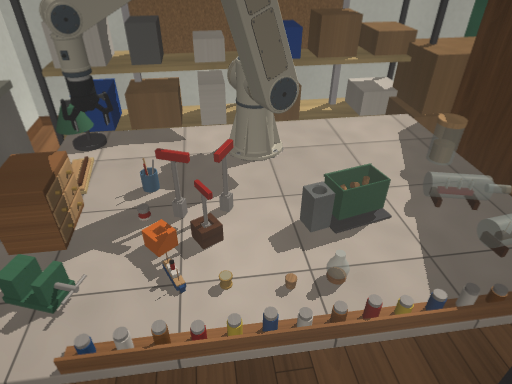

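View pics/top0.png

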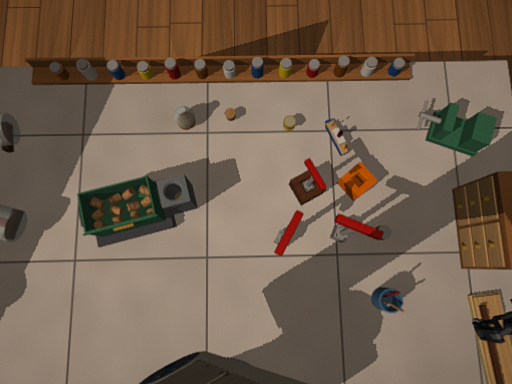

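The three T-keys, as bar pixels in scene and top:
- scene (172,155), top (358,226): tall, no stand
- scene (223,151), top (290,232): tall, no stand
- scene (203,188), top (315,175): the smallest, in the dark wooden stand

The third fits the description. The orange stand, at scene (160,238), is the decoy. I'll confirm this in a crop and measure.

```bash
cat > m.py <<'E'
from h import *
np.set_printoptions(precision=1,suppress=True)
fs,ft=grab_frame("scene"),grab_frame("top"); Cs,Ct=cam(fs),cam(ft)
def redblob(im,seed):
    hsv=cv2.cvtColor(im,cv2.COLOR_BGR2HSV);m=(((hsv[...,0]<6)|(hsv[...,0]>174))&(hsv[...,1]>170)&(hsv[...,2]>70)).astype(np.uint8)
    n,l,s,c=cv2.connectedComponentsWithStats(m); i=1+np.argmin(np.linalg.norm(c[1:]-seed,axis=1)); return (l==i),c[i],s[i]
mt,ct,st=redblob(ft["pixels"],(314,174)); ms,cs,ss=redblob(fs["pixels"],(203,188))
print(ct,st,cs,ss)
X,e=tri([ray(Cs,cs),ray(Ct,ct)]);print("bar tri",X,e)
# fit bar pose: silhouettes of an 80x14x22 box
from scipy.optimize import minimize
def sil(C,p):
    x,y,z,a=p;c=np.array([[i*40,j*7,k*11] for i in(-1,1) for j in(-1,1) for k in(-1,1)],float)
    w=c@Ro.from_euler('z',a).as_matrix().T+[x,y,z]
    uv=proj(C,w);h=cv2.convexHull(((uv-0)*16*4).astype(np.int32))
    m=np.zeros((384*4,512*4),np.uint8);cv2.fillConvexPoly(m,((cv2.convexHull(uv.astype(np.float32))*4+1.5)*16).astype(np.int32),1,shift=4);return m
bt,bs=[cv2.resize(m.astype(np.uint8),None,fx=4,fy=4,interpolation=0) for m in(mt,ms)]
def cost(p,w=(1,1)):
    return w[0]*np.sum(sil(Ct,p)!=bt)/bt.sum()+w[1]*np.sum(sil(Cs,p)!=bs)/bs.sum()
r0=cv2.minAreaRect(np.argwhere(mt)[:,::-1].astype(np.float32));bx=cv2.boxPoints(r0)
d=[atz(Ct,b,185) for b in bx];L=max([(np.linalg.norm(d[i]-d[i-1]),np.arctan2(*(d[i]-d[i-1])[1::-1])) for i in range(4)]);print("rect",L)
best=min((minimize(cost,[X[0],X[1],X[2],L[1]+da],method="Nelder-Mead",options=dict(initial_simplex=[np.array([X[0],X[1],X[2],L[1]+da])+v for v in np.vstack([np.zeros(4),np.diag([6,6,6,.1])])])) for da in(-.1,0,.1)),key=lambda r:r.fun)
print("bar fit",best.x.round(3),best.fun)
def im2(C,f,uv,n):
    pass
for n in["shaft_mouth","stand"]:
    a=pinpoint(n,"top");b=pinpoint(n,"scene");
    for q in a[:2]:
        for r in b[:3]:
            X,e=tri([ray(Ct,q["uv"]),ray(Cs,r["uv"])])
            if max(e)<12: print(n,q["uv"],r["uv"],X,e)
m=regions_of("stand","top")
for q in m[:3]: print("standmask",q["uv"],q["p"],q["mask"].sum())
a=cv2.resize(fs["pixels"][130:260,130:260],(390,390),interpolation=2)
b=cv2.resize(ft["pixels"][160:230,140:210],(390,390),interpolation=2)
cv2.imwrite("pics/crop1.png",np.hstack([a,b]))
E
python3 m.py
```

```text
[315.  174.6] [305 159  21  32 247] [202.6 186.2] [195 180  16  14  62]
bar tri [ 564.8 -228.7  183.9] [0.3, 0.3]
rect (np.float64(80.2579491849905), np.float64(-2.6527460127788802))
bar fit [ 566.4 -228.8  180.8   -2.8] 2.3289147185581824
stand [353.8, 181.5] [160.4, 247.9] [ 587.  -369.3   -9.2] [0.5, 0.5]
standmask [305.4, 187.8] 0.77 517
standmask [357.2, 178.7] 0.65 810
```

View pics/crop1.png

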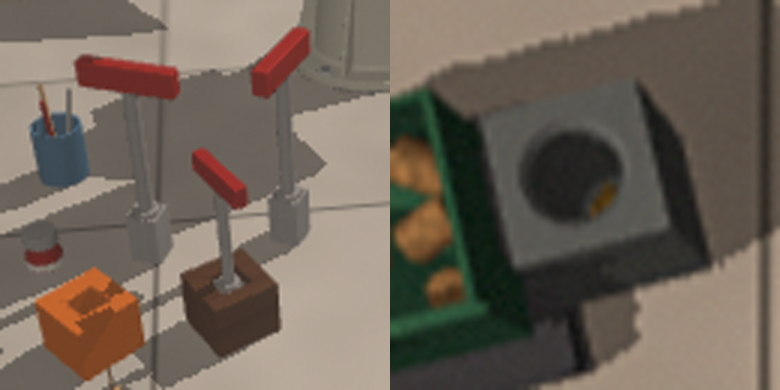

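The crop confirms the small key in the dark stand. It also shows the post's mouth at about top (172,191). Next I'll refine the bar fit and work out the route.

```bash
sed -i 's/>170)&(hsv\[...,2\]>70)/>140)\&(hsv[...,2]>35)/' m.py; sed -i '/^for n in/,$d;/^def im2/,$d' m.py
cat >> m.py <<'E'
s=read_state();print(s["time"],np.array(s["eef_pos"]),np.array(s["ee_rot"]).round(4).tolist(),np.round(s["qpos"],3),s["grasp_force"],tcp_to_grasp if not callable(tcp_to_grasp) else tcp_to_grasp())
for a,b in[((171.6,154.3),(355.3,226.9)),((222.9,152.4),(287.3,234.4)),((348.6,168.6),(117.7,226.4)),((320.8,191),(173.5,193.7))]:
    print(*tri([ray(Cs,a),ray(Ct,b)]))
print("mouth",atz(Ct,(172.5,191),128))
print("postcorners",[atz(Ct,(140+(u-390)/5.571-.4,160+v/5.571-.4),130)[:2] for u,v in((482,118),(637,82),(668,232),(520,268))])
f=grab_frame("wrist");print(np.array(f["T_tool_cam"]),f["vertical_fov"])
E
python3 m.py
```

```text
[314.9 174.3] [304 158  23  33 255] [202.9 189.1] [194 180  18  20 167]
bar tri [ 567.2 -229.3  176. ] [0.9, 0.9]
rect (np.float64(80.2579491849905), np.float64(-2.6527460127788802))
bar fit [ 567.3 -229.8  177.5   -2.7] 0.35320535399788655
2.25 [ 254.7 -570.7  231.3] [3.1416, -0.0, 0.4198] [-1.2  0.4  1.6  0.   1.2 -0. ] 0.0 18.700000000000003
[ 437.6 -309.6  219.2] [3.4, 3.4]
[ 424.9 -159.2  207.6] [1.6, 1.6]
[457.5 239.  136. ] [0.7, 0.7]
[539.3 118.2 115.4] [4.7, 4.7]
mouth [542.6 113.5 128. ]
postcorners [array([568.5, 153.5]), array([583.6,  85.8]), array([516.1,  71.3]), array([501.4, 135.3])]
[[   0.    -1.    -0.3   67.7]
 [   1.     0.     0.     0.4]
 [  -0.    -0.3    1.  -142.2]
 [   0.     0.     0.     1. ]] 64.3534899139297
```

Emit:
{"api": "jog_arm", "payload": {"plan": [[2, -1, -2.6, 0, 0, 0], [2, -1, -2.6, 0, 0, 0], [2, -1, -2.6, 0, 0, 0], [3.7, -1.6, 0, 0, 0, 0], [3.7, -1.6, 0, 0, 0, 0], [3.7, -1.6, 0, 0, 0, 0], [3.7, -1.6, 0, 0, 0, 0], [3.7, -1.6, 0, 0, 0, 0], [3.7, -1.6, 0, 0, 0, 0], [3.7, -1.6, 0, 0, 0, 0]], "fingers": 5}}

```text
time: 3.13
eef_pos: [489.2, -309.4, 309.5]
ee_rot: [3.141, -0.0, 0.42]
force: [0.6, -0.3, -0.5]
gripper_width: 50.3
grasp_force: 0.0
```

Emit:
{"api": "jog_arm", "payload": {"plan": [[3.5, -1.4, 0, 0, 0, 0], [3.5, -1.4, 0, 0, 0, 0], [3.5, -1.4, 0, 0, 0, 0], [0, 0, 0, 0, 0, 0], [0, 0, 0, 0, 0, 0]]}}

```text
time: 3.55
eef_pos: [568.0, -228.3, 309.0]
ee_rot: [-3.141, 0.0, 0.423]
force: [0.1, -0.3, -0.9]
gripper_width: 50.4
grasp_force: 0.0
```

```bash
cat > w.py <<'E'
from h import *
np.set_printoptions(precision=2,suppress=True)
s=read_state();f=grab_frame("wrist");C=cam(f,s)
cv2.imwrite("pics/w1.png",f["pixels"])
print(s["time"],np.array(s["eef_pos"]),np.round(s["ee_rot"],4),s["qpos"],s["force"],s["moment"])
for n,z in(("key_bar",180),("stand",0)):
    print(n,[(q["uv"],q["p"],atz(C,q["uv"],z)) for q in pinpoint(n,"wrist")])
hsv=cv2.cvtColor(f["pixels"],cv2.COLOR_BGR2HSV)
m=(((hsv[...,0]<6)|(hsv[...,0]>174))&(hsv[...,1]>140)&(hsv[...,2]>35)).astype(np.uint8)
n,l,st,c=cv2.connectedComponentsWithStats(m);print(st[1:][st[1:,4]>100],c[1:][st[1:,4]>100])
E
python3 w.py
```

```text
3.55 [ 567.96 -228.3   308.99] [-3.14  0.    0.42] [-0.38  0.27  1.57 -0.    1.3   0.76] [ 0.15 -0.32 -0.86] [ 0.03  0.03 -0.03]
key_bar [([248.7, 178.1], 0.65, array([ 568.51, -227.88,  180.  ]))]
stand [([333.6, 179.9], 0.89, array([ 578.69, -365.62,    0.  ])), ([248.7, 150.3], 0.75, array([ 566.54, -228.36,    0.  ]))]
[[ 239  138   20   87 1294]
 [ 121  257   35   23  181]
 [ 230  302   40   28  679]
 [  77  319   13   20  131]] [[248.92 179.88]
 [138.7  269.16]
 [246.05 317.47]
 [ 83.13 328.92]]
```

View pics/w1.png

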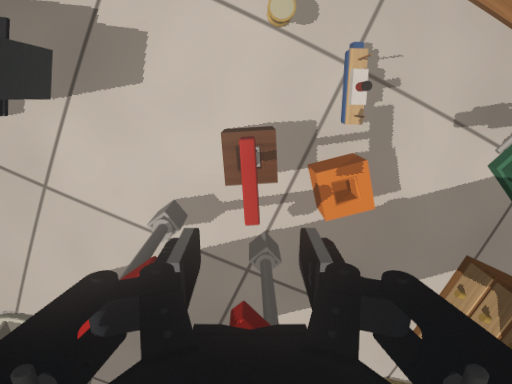

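The wrist picture shows the bar at about (249,180), tilted slightly in the image, with the stand under it at (250,156). A tall key lies at (260,300), near the fingers' path. Next I'll fit the pose precisely.

```bash
cat > fit.py <<'E'
from h import *
from scipy.optimize import minimize
import sys
def barfit(f,C,seed,x0):
    hsv=cv2.cvtColor(f["pixels"],cv2.COLOR_BGR2HSV)
    m=(((hsv[...,0]<6)|(hsv[...,0]>174))&(hsv[...,1]>140)&(hsv[...,2]>35)).astype(np.uint8)
    n,l,s,c=cv2.connectedComponentsWithStats(m);i=1+np.argmin(np.linalg.norm(c[1:]-seed,axis=1));b=cv2.resize((l==i).astype(np.uint8),None,fx=4,fy=4,interpolation=0)
    def sil(p):
        cc=np.array([[i*40,j*7,k*11] for i in(-1,1) for j in(-1,1) for k in(-1,1)],float)
        uv=proj(C,cc@Ro.from_euler('z',p[3]).as_matrix().T+p[:3]);o=np.zeros(b.shape,np.uint8)
        cv2.fillConvexPoly(o,((cv2.convexHull(uv.astype(np.float32))*4+1.5)*16).astype(np.int32),1,shift=4);return o
    z=x0[2]
    cost=lambda p:np.sum(sil([p[0],p[1],z,p[2]])!=b)/b.sum()
    q=np.array([x0[0],x0[1],x0[3]]);r=[minimize(cost,q+[0,0,d],method="Nelder-Mead",options=dict(initial_simplex=q+[0,0,d]+np.vstack([np.zeros(3),np.diag([5,5,.08])]))) for d in(-.05,0,.05)]
    r=min(r,key=lambda a:a.fun);return r.x,r.fun
if __name__=="__main__":
    s=read_state();f=grab_frame("wrist");C=cam(f,s)
    print(s["ee_rot"],barfit(f,C,(249,180),[568,-228,180,.5]))
    f=grab_frame("top");print(barfit(f,cam(f),(315,174),[568,-228,180,.5]))
E
python3 fit.py
```

```text
[-3.14157098e+00  5.84694676e-04  4.19203829e-01] (array([ 5.65089829e+02, -2.29910439e+02,  4.93100533e-01]), np.float64(0.12471176018447348))
(array([ 6.02867263e+02, -1.69756147e+02, -3.43640880e-01]), np.float64(3.590441176470588))
```

Emit:
{"api": "jog_arm", "payload": {"plan": [[-0.2, 0.05, 1, 0, 0, -4.2], [0, 0, 3, 0, 0, 0], [0, 0, 3.5, 0, 0, 0], [0, 0, 3.5, 0, 0, 0], [0, 0, 3, 0, 0, 0], [0, 0, 0.5, 0, 0, 0], [0, 0, 0, 0, 0, 0]]}}

```text
time: 4.38
eef_pos: [563.6, -231.5, 162.7]
ee_rot: [-3.139, 0.003, 0.492]
force: [0.4, 0.4, 1.0]
gripper_width: 49.8
grasp_force: 0.0
```

Emit:
{"api": "jog_arm", "payload": {"plan": [[0, 0, 0, 0, 0, 0], [0, 0, 0, 0, 0, 0], [0, 0, 0, 0, 0, 0], [0, 0, 0, 0, 0, 0], [0, 0, 0, 0, 0, 0], [0, 0, 0, 0, 0, 0]], "fingers": 0, "newtons": 50}}

```text
time: 4.88
eef_pos: [566.3, -231.3, 166.6]
ee_rot: [3.14, -0.002, 0.493]
force: [-1.6, 1.8, 6.6]
gripper_width: 13.2
grasp_force: 48.6
```

```bash
python3 -c "
from h import *
s=read_state();print({k:np.round(s[k],2).tolist() for k in s})"
```

```text
{'time': 4.88, 'qpos': [-0.39, 0.4, 1.72, 0.0, 1.02, 0.69], 'qd': [-0.0, -0.0, -0.0, 0.0, -0.0, 0.0], 'tau': [-0.62, -57.09, -30.04, -0.41, -0.81, -0.03], 'eef_pos': [566.25, -231.27, 166.63], 'ee_rot': [3.14, -0.0, 0.49], 'force': [-1.58, 1.8, 6.61], 'moment': [0.57, 0.36, -0.04], 'grasp_force': 48.6, 'gripper_width': 13.21}
```

Emit:
{"api": "jog_arm", "payload": {"plan": [[0, 0, -0.5, 0, 0, 0], [0, 0, -1, 0, 0, 0], [0, 0, -1.5, 0, 0, 0], [0, 0, -2, 0, 0, 0], [0, 0, -2.5, 0, 0, 0], [0, 0, -2.5, 0, 0, 0], [0, 0, -2.5, 0, 0, 0], [0, 0, -2.5, 0, 0, 0], [0, 0, -1, 0, 0, 0], [0, 0, 0, 0, 0, 0]]}}

```text
time: 5.72
eef_pos: [566.5, -231.7, 327.9]
ee_rot: [3.137, -0.004, 0.493]
force: [0.6, -0.5, -2.9]
gripper_width: 13.1
grasp_force: 48.9
```

```bash
cat > v.py <<'E'
from h import *
import sys
np.set_printoptions(precision=2,suppress=True)
s=read_state();print({k:np.round(s[k],2).tolist() for k in s})
f=grab_frame("scene");C=cam(f);a=grab_frame("top");D=cam(a)
E
python3 - <<'E'
import sys;sys.path.insert(0,'.')
from v import *
cv2.imwrite("pics/s2.png",np.hstack([cv2.resize(f["pixels"][110:270,150:390],(480,320)),cv2.resize(a["pixels"][140:240,120:220],(320,320),interpolation=2)]))
for n in("key_bar","key_foot"):
    print(n,[(np.round(q["uv"],1).tolist(),round(q["p"],2)) for q in pinpoint(n,"scene")],[(np.round(q["uv"],1).tolist(),round(q["p"],2)) for q in pinpoint(n,"top")])
R=Ro.from_euler('xyz',s["ee_rot"]).as_matrix();g=np.array(s["eef_pos"])-R[:,2]*19
print("expected foot px",proj(C,g-[0,0,170]),"bar",proj(C,g))
# mouth: dark disc in the top picture
px=a["pixels"][170:215,150:200];g=cv2.cvtColor(px,cv2.COLOR_BGR2GRAY)
for T in(50,60,70,80):
    n,l,st,c=cv2.connectedComponentsWithStats((g<T).astype(np.uint8))
    i=l[21,22]
    if i: 
        cn=max(cv2.findContours((l==i).astype(np.uint8),0,1)[0],key=len);e=cv2.fitEllipse(cn) if len(cn)>5 else 0;print(T,st[i],e,atz(D,np.array(e[0])+[150,170],126) if e else 0)
E
```

```text
{'time': 5.72, 'qpos': [-0.39, 0.26, 1.55, -0.0, 1.33, 0.69], 'qd': [0.0, 0.04, 0.06, 0.0, -0.05, 0.0], 'tau': [-0.01, -58.38, -38.56, -0.0, 0.63, -0.0], 'eef_pos': [566.52, -231.68, 327.9], 'ee_rot': [3.14, -0.0, 0.49], 'force': [0.58, -0.48, -2.9], 'moment': [-0.04, 0.02, 0.03], 'grasp_force': 48.93, 'gripper_width': 13.1}
key_bar [([220.7, 151.1], 0.82), ([170.2, 153.1], 0.71), ([197.6, 133.3], 0.68)] [([330.7, 154.6], 0.5)]
key_foot [([205.6, 189.2], 0.88), ([182.4, 211.6], 0.55)] []
expected foot px [[201.66 188.71]] bar [[196.21 132.33]]
50 [ 14  14  17  16 189] ((21.506576538085938, 20.984071731567383), (13.566250801086426, 16.626596450805664), 51.03786087036133) [543.09 116.3  126.  ]
60 [ 13  14  19  16 226] ((21.802278518676758, 21.242639541625977), (15.027616500854492, 17.356367111206055), 72.2947769165039) [542.43 115.57 126.  ]
70 [ 13  13  19  18 256] ((21.795690536499023, 21.136186599731445), (16.400667190551758, 18.016178131103516), 87.09909057617188) [542.69 115.59 126.  ]
80 [ 13  13  19  18 275] ((21.94374656677246, 21.18976402282715), (17.303075790405273, 18.409711837768555), 106.90170288085938) [542.55 115.22 126.  ]
```

View pics/s2.png

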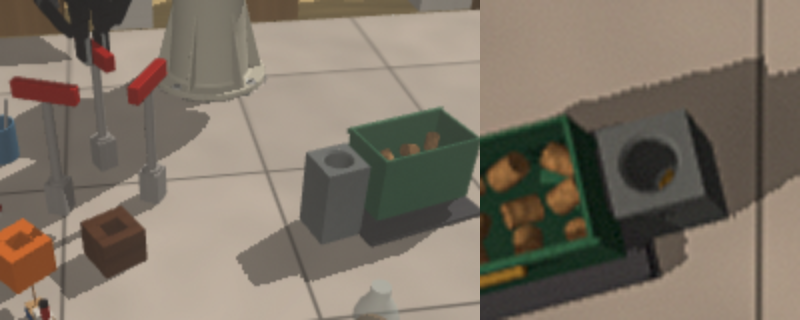

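The key hangs upright in the grip at scene (200,165), with its foot at about (202,191). The mouth is at scene (321,190) and top (172,191). I'll move to a spot where the wrist camera can see the mouth.

Emit:
{"api": "jog_arm", "payload": {"plan": [[0.7, -1.3, 0, 0, 0, 0], [1.2, -2.3, 0, 0, 0, 0], [1.4, -2.6, 0, 0, 0, 0], [1.4, -2.6, 0, 0, 0, 0], [1.4, -2.6, 0, 0, 0, 0], [0.9, -3, 0, 0, 0, 0], [0, -3.5, 0, 0, 0, 0], [-0.4, -3.5, 0, 0, 0, 0], [-0.4, -3.5, 0, 0, 0, 0], [-0.4, -3.5, 0, 0, 0, 0]]}}

```text
time: 6.85
eef_pos: [480.3, 48.1, 323.5]
ee_rot: [-3.141, 0.001, 0.493]
force: [0.1, 1.3, -2.6]
gripper_width: 12.9
grasp_force: 49.0
```

Emit:
{"api": "jog_arm", "payload": {"plan": [[-0.3, -2, 0, 0, 0, 0], [-0.2, -0.9, 0, 0, 0, 0], [0, 0, 0, 0, 0, 0], [0, 0, 0, 0, 0, 0], [0, 0, 0, 0, 0, 0]]}}

```text
time: 7.27
eef_pos: [464.4, 69.1, 324.2]
ee_rot: [3.141, -0.0, 0.493]
force: [0.3, 0.5, -2.8]
gripper_width: 13.3
grasp_force: 49.2
```

Run:
```python
from h import *
np.set_printoptions(precision=2,suppress=True)
s=read_state();f=grab_frame("wrist");C=cam(f,s);p=f["pixels"]
print({k:np.round(s[k],3).tolist() for k in("time","eef_pos","ee_rot","force","moment","qpos")})
print([(q["uv"],q["p"],atz(C,q["uv"],130)) for q in pinpoint("shaft_mouth","wrist")])
print("pred",proj(C,[[542.5,114.5,130]]))
cv2.imwrite("pics/w3.png",p)
u,v=proj(C,[[542.5,114.5,128]])[0].astype(int);np.save("f.npy",p)
g=cv2.cvtColor(p,cv2.COLOR_BGR2GRAY)
for T in(40,50,60,70,80):
    n,l,st,c=cv2.connectedComponentsWithStats((g<T).astype(np.uint8));i=l[v,u]
    if i:
        cn=max(cv2.findContours((l==i).astype(np.uint8),0,1)[0],key=len)
        e=cv2.fitEllipse(cn) if len(cn)>5 else None
        print(T,st[i],e,e and [atz(C,e[0],z)[:2] for z in(126,130)])
```

```text
{'time': 7.267, 'eef_pos': [464.417, 69.089, 324.178], 'ee_rot': [3.141, -0.0, 0.493], 'force': [0.323, 0.532, -2.775], 'moment': [-0.041, 0.032, 0.013], 'qpos': [0.145, 0.02, 1.835, -0.0, 1.286, 1.223]}
[([247.6, 80.2], 0.95, array([543.49, 113.11, 130.  ]))]
pred [[245.99  80.41]]
```

View pics/w3.png

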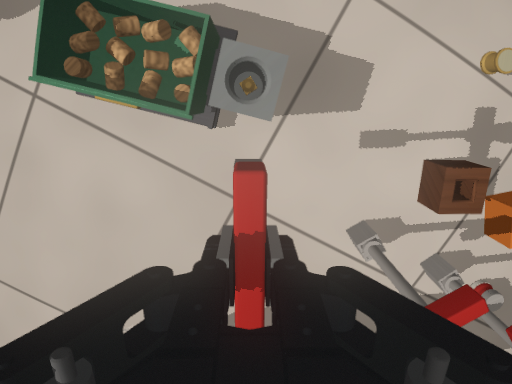

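The wrist picture shows the mouth at about (246,80) and the stem down inside it at (248,85). The held bar spans rows 160 to 327 at column 250. I'll enlarge the mouth and measure the bar in the tool frame.

Run:
```python
from h import *
np.set_printoptions(precision=2,suppress=True)
p=np.load("f.npy");s=read_state();f=grab_frame("wrist");C=cam(f,s)
c=cv2.resize(f["pixels"][50:114,214:278],(600,600),interpolation=cv2.INTER_CUBIC)
c=cv2.convertScaleAbs(c,alpha=1.6);cv2.imwrite("pics/c4.png",c)
# bar in tool frame: edges of the red blob, top face height from TCP
hsv=cv2.cvtColor(f["pixels"],cv2.COLOR_BGR2HSV);v=hsv[...,2]
m=((hsv[...,0]<6)|(hsv[...,0]>174))&(hsv[...,1]>140)&(hsv[...,2]>35)
for r in(165,180,200,220): print(r,np.where(m[r,200:300])[0][[0,-1]]+200)
print(v[155:182,250],np.where(m[:,250])[0][[0,-1]])
R=Ro.from_euler('xyz',s["ee_rot"]).as_matrix();t=np.array(s["eef_pos"])
for dz in(-19,-16,-13,-22):
    for x0 in (0,):
        P=[[x0+a,b,dz+e] for a,b,e in((40,-7,-11),(40,7,-11),(40,-7,11),(40,7,11),(-40,0,-11))]
        print(dz,proj(C,np.array(P)@R.T+t).round(1).tolist())
# ellipse overlay predictions for the mouth
g=cv2.cvtColor(f["pixels"],cv2.COLOR_BGR2GRAY)
print(g[56:108:2,246].tolist());print(g[82,216:282:2].tolist())
for X in([542.5,113.5],):
    for r,z in((24.5,130),(20.5,126)):
        a=np.linspace(0,2*np.pi,60);q=proj(C,np.c_[X[0]+r*np.cos(a),X[1]+r*np.sin(a),0*a+z]);print(X,r,q.min(0),q.max(0))
```

```text
165 [235 236]
180 [233 265]
200 [233 265]
220 [234 265]
[187 187 187 177  95  96  98 100 100 101 101 101 102 101 104 122 143 157
 163 168 173 173 173 173 173 173 173] [170 329]
-19 [[229.9, 178.0], [266.9, 178.0], [232.9, 166.3], [264.2, 166.3], [248.6, 347.5]]
-16 [[230.4, 176.2], [266.5, 176.2], [233.3, 164.9], [263.9, 164.9], [248.6, 342.7]]
-13 [[230.9, 174.4], [266.1, 174.4], [233.6, 163.7], [263.6, 163.7], [248.6, 338.0]]
-22 [[229.4, 180.0], [267.4, 180.0], [232.6, 167.6], [264.5, 167.6], [248.5, 352.5]]
[108, 100, 88, 60, 61, 62, 61, 63, 88, 91, 91, 93, 89, 99, 102, 102, 79, 75, 98, 89, 92, 92, 99, 108, 122, 127]
[126, 126, 125, 125, 107, 77, 70, 60, 61, 82, 90, 90, 99, 86, 87, 99, 100, 90, 84, 89, 90, 91, 91, 74, 63, 114, 134, 132, 125, 125, 125, 125, 125]
[542.5, 113.5] 24.5 [223.25  56.15] [269.9  104.62]
[542.5, 113.5] 20.5 [227.32  60.71] [265.89 100.79]
```

View pics/c4.png

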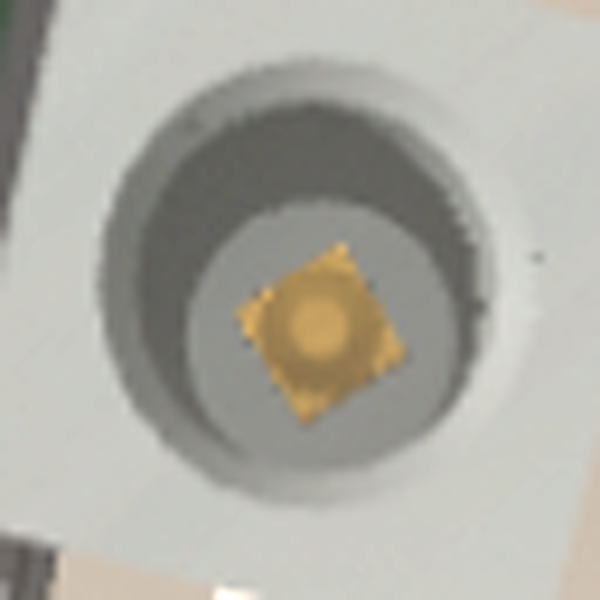

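The enlarged crop shows the stem's square corners inside the shaft, so its angle can be estimated by sight before I feel for it. Corner pixels in the crop are (345,245), (405,352), (305,422) and (240,315).

Run:
```python
from h import *
np.set_printoptions(precision=2,suppress=True)
s=read_state();f=grab_frame("wrist");C=cam(f,s)
P=np.array([atz(C,(214+u/9.375-.45,50+v/9.375-.45),40)[:2] for u,v in((345,245),(405,352),(305,422),(240,315))])
print(P,P.mean(0))
for i in range(4):
    d=P[i]-P[i-1];print(np.linalg.norm(d),np.arctan2(d[1],d[0])%(np.pi/2))
E0=np.array([atz(C,(214+u/9.375-.45,50+v/9.375-.45),14)[:2] for u,v in((185,335),(462,335),(320,198),(320,472))]);print("floor",E0.mean(0),E0)
print(s["eef_pos"],s["time"])
```

```text
[[555.36 115.63]
 [546.52 101.17]
 [531.23 109.19]
 [539.9  124.28]] [543.25 112.57]
17.71260966954009 1.0604767624632054
16.946061601070564 1.0220822116520272
17.25889608605693 1.0878354962160333
17.406735638892762 1.0495437506690404
floor [544.04 113.44] [[534.37 131.71]
 [554.14  94.8 ]
 [561.43 123.04]
 [526.21 104.21]]
[464.39  68.87 324.11] 7.4167
```

Emit:
{"api": "jog_arm", "payload": {"plan": [[2, 0, 0, 0, 0, 0], [2.5, 0, 0, 0, 0, 0], [2.5, -0.1, 0, 0, 0, 0], [1.9, 0, 0, 0, 0, 0], [0, 0, 0, 0, 0, -6.4], [0, 0, 0, 0, 0, -6.5], [0, 0, 0, 0, 0, -6.5], [0, 0, 0, 0, 0, -6.4], [0, 0, 0, 0, 0, -6.4], [0, 0, 0, 0, 0, 0]]}}

```text
time: 8.3
eef_pos: [542.1, 112.1, 324.0]
ee_rot: [-3.141, 0.0, 1.059]
force: [-0.3, 0.5, -2.4]
gripper_width: 12.8
grasp_force: 49.2
```

Emit:
{"api": "jog_arm", "payload": {"plan": [[0, 0, 1, 0, 0, 0], [0, 0, 1, 0, 0, 0], [0, 0, 0, 0, 0, 0], [0, 0, 0, 0, 0, 0]]}}

```text
time: 8.63
eef_pos: [541.1, 112.4, 303.0]
ee_rot: [-3.14, 0.002, 1.053]
force: [-0.3, -0.4, -3.0]
gripper_width: 12.9
grasp_force: 49.2
```

Run:
```python
from v import *
R=Ro.from_euler('xyz',s["ee_rot"]).as_matrix();g=np.array(s["eef_pos"])-R[:,2]*13
u=proj(C,[[543.3,113.1,130]])[0].round().astype(int)
print(u,"foot exp",proj(C,g-[0,0,170]),"mouth top",proj(D,[[543.3,113.1,130]]))
x,y=u;cv2.imwrite("pics/s5.png",cv2.resize(f["pixels"][y-60:y+20,x-40:x+40],(600,600),interpolation=cv2.INTER_CUBIC))
```

```text
{'time': 8.63, 'qpos': [0.2, 0.18, 1.7, 0.0, 1.26, 0.72], 'qd': [0.0, -0.01, -0.02, -0.0, 0.01, -0.01], 'tau': [-0.06, -50.52, -36.71, 0.0, -0.09, 0.04], 'eef_pos': [541.07, 112.39, 302.96], 'ee_rot': [-3.14, 0.0, 1.05], 'force': [-0.32, -0.43, -3.01], 'moment': [0.05, -0.05, -0.01], 'grasp_force': 49.16, 'gripper_width': 12.88}
[319 188] foot exp [[318.66 183.32]] mouth top [[172.48 190.57]]
```

View pics/s5.png

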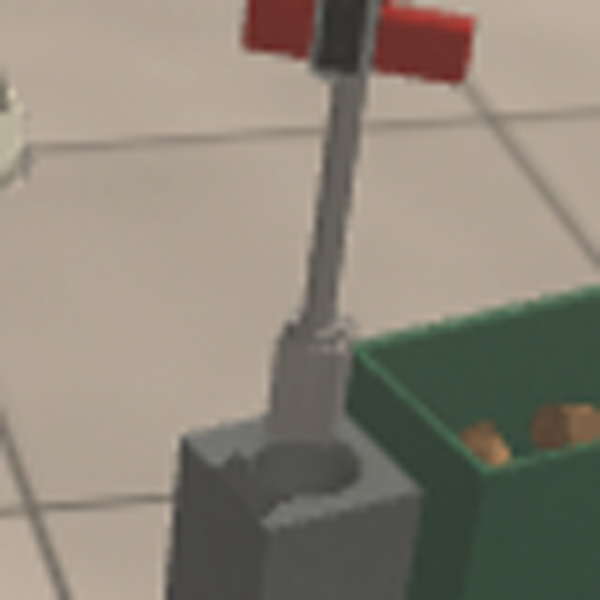

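The foot hangs right over the mouth, at crop (303,440) against the hole's centre at (305,470). I'll lower it gently.

Emit:
{"api": "jog_arm", "payload": {"plan": [[0, 0, 0.4, 0, 0, 0], [0, 0, 0.4, 0, 0, 0], [0, 0, 0.4, 0, 0, 0], [0, 0, 0.4, 0, 0, 0], [0, 0, 0, 0, 0, 0]]}}

```text
time: 9.15
eef_pos: [541.2, 112.5, 287.2]
ee_rot: [-3.14, 0.001, 1.055]
force: [0.0, -0.7, -1.9]
gripper_width: 13.0
grasp_force: 49.1
```

Emit:
{"api": "jog_arm", "payload": {"plan": [[0, 0, 0.4, 0, 0, 0], [0, 0, 0.4, 0, 0, 0], [0, 0, 0.4, 0, 0, 0], [0, 0, 0, 0, 0, 0]]}}

```text
time: 9.48
eef_pos: [541.5, 112.6, 275.3]
ee_rot: [-3.141, 0.001, 1.055]
force: [-0.2, 0.2, -3.9]
gripper_width: 13.2
grasp_force: 49.1
```

Emit:
{"api": "jog_arm", "payload": {"plan": [[0, 0, 0.4, 0, 0, 0], [0, 0, 0.4, 0, 0, 0], [0, 0, 0.4, 0, 0, 0], [0, 0, 0, 0, 0, 0]]}}

```text
time: 9.82
eef_pos: [541.5, 112.6, 263.4]
ee_rot: [-3.141, 0.0, 1.055]
force: [0.8, -0.6, -3.7]
gripper_width: 13.3
grasp_force: 49.0
```

```bash
python3 -c "
from h import *
s=read_state();print({k:np.round(s[k],2).tolist() for k in s})"
```

```text
{'time': 9.82, 'qpos': [0.2, 0.21, 1.75, 0.0, 1.18, 0.72], 'qd': [0.0, -0.01, -0.01, 0.0, 0.02, -0.0], 'tau': [-0.01, -52.65, -35.77, -0.02, 0.34, -0.0], 'eef_pos': [541.51, 112.58, 263.37], 'ee_rot': [-3.14, 0.0, 1.06], 'force': [0.82, -0.55, -3.72], 'moment': [0.11, -0.26, 0.0], 'grasp_force': 49.04, 'gripper_width': 13.3}
```

Emit:
{"api": "jog_arm", "payload": {"plan": [[0.05, 0.08, 0.4, 0, 0, 0], [0, 0, 0.4, 0, 0, 0], [0, 0, 0.4, 0, 0, 0], [0, 0, 0.4, 0, 0, 0], [0, 0, 0.4, 0, 0, 0], [0, 0, 0.4, 0, 0, 0], [0, 0, 0.4, 0, 0, 0], [0, 0, 0.4, 0, 0, 0], [0, 0, 0.4, 0, 0, 0], [0, 0, 0, 0, 0, 0]]}}

```text
time: 10.65
eef_pos: [542.2, 112.6, 227.3]
ee_rot: [-3.141, 0.001, 1.055]
force: [-0.9, 0.3, -2.7]
gripper_width: 13.2
grasp_force: 49.1
```

Emit:
{"api": "jog_arm", "payload": {"plan": [[0, 0, 0.3, 0, 0, 0], [0, 0, 0.3, 0, 0, 0], [0, 0, 0, 0, 0, 0]]}}

```text
time: 10.9
eef_pos: [542.5, 112.6, 221.7]
ee_rot: [-3.141, 0.0, 1.055]
force: [-0.7, -0.1, -2.9]
gripper_width: 13.3
grasp_force: 49.1
```

Emit:
{"api": "jog_arm", "payload": {"plan": [[0, 0, 0.2, 0, 0, 0], [0, 0, 0.2, 0, 0, 0], [0, 0, 0, 0, 0, 0]]}}

```text
time: 11.15
eef_pos: [542.6, 112.7, 217.9]
ee_rot: [-3.141, 0.0, 1.055]
force: [-0.4, -0.6, -3.1]
gripper_width: 13.2
grasp_force: 49.2
```

Emit:
{"api": "jog_arm", "payload": {"plan": [[0, 0, 0.2, 0, 0, 0], [0, 0, 0.2, 0, 0, 0], [0, 0, 0.2, 0, 0, 0], [0, 0, 0.2, 0, 0, 0], [0, 0, 0, 0, 0, 0]]}}

```text
time: 11.57
eef_pos: [542.4, 112.6, 209.8]
ee_rot: [-3.141, 0.001, 1.055]
force: [0.2, 0.3, -2.3]
gripper_width: 13.0
grasp_force: 49.2
```

Emit:
{"api": "jog_arm", "payload": {"plan": [[0, 0, 0.2, 0, 0, 0], [0, 0, 0.2, 0, 0, 0], [0, 0, 0, 0, 0, 0]]}}

```text
time: 11.82
eef_pos: [542.5, 112.6, 205.8]
ee_rot: [-3.141, 0.0, 1.055]
force: [0.3, -0.2, -3.8]
gripper_width: 12.9
grasp_force: 49.2
```

Emit:
{"api": "jog_arm", "payload": {"plan": [[0, 0, 0.2, 0, 0, 0], [0, 0, 0.1, 0, 0, 0], [0, 0, 0, 0, 0, 0]]}}

```text
time: 12.07
eef_pos: [542.6, 112.7, 203.0]
ee_rot: [-3.141, 0.0, 1.055]
force: [0.7, 0.1, -2.7]
gripper_width: 13.2
grasp_force: 49.2
```

Emit:
{"api": "jog_arm", "payload": {"plan": [[0, 0, 0.2, 0, 0, 0], [0, 0, 0.1, 0, 0, 0], [0, 0, 0, 0, 0, 0]]}}

```text
time: 12.32
eef_pos: [542.8, 112.6, 200.2]
ee_rot: [3.141, -0.0, 1.055]
force: [0.5, -0.2, -3.1]
gripper_width: 12.8
grasp_force: 49.2
```

Emit:
{"api": "jog_arm", "payload": {"plan": [[0, 0, 0.2, 0, 0, 0], [0, 0, 0.1, 0, 0, 0], [0, 0, 0, 0, 0, 0]]}}

```text
time: 12.57
eef_pos: [542.9, 112.6, 197.2]
ee_rot: [3.141, -0.0, 1.055]
force: [1.5, -0.3, -2.9]
gripper_width: 13.1
grasp_force: 49.1
```

Emit:
{"api": "jog_arm", "payload": {"plan": [[0, 0, 0.2, 0, 0, 0], [0, 0, 0.1, 0, 0, 0], [0, 0, 0, 0, 0, 0]]}}

```text
time: 12.82
eef_pos: [542.9, 112.6, 194.1]
ee_rot: [3.141, -0.0, 1.055]
force: [1.4, -0.6, -4.1]
gripper_width: 13.2
grasp_force: 49.0
```

Emit:
{"api": "jog_arm", "payload": {"plan": [[0, 0, 0.2, 0, 0, 0], [0, 0, 0.2, 0, 0, 0], [0, 0, 0, 0, 0, 0]]}}

```text
time: 13.07
eef_pos: [542.7, 112.6, 189.9]
ee_rot: [3.142, 0.0, 1.055]
force: [2.1, -0.4, -3.8]
gripper_width: 13.0
grasp_force: 49.0
```

Emit:
{"api": "jog_arm", "payload": {"plan": [[0, 0, 0.2, 0, 0, 0], [0, 0, 0.2, 0, 0, 0], [0, 0, 0, 0, 0, 0]]}}

```text
time: 13.32
eef_pos: [542.7, 112.6, 185.9]
ee_rot: [-3.142, 0.0, 1.055]
force: [2.2, -0.8, -5.0]
gripper_width: 12.8
grasp_force: 49.0
```

Emit:
{"api": "jog_arm", "payload": {"plan": [[0, 0, 0.2, 0, 0, 0], [0, 0, 0.2, 0, 0, 0], [0, 0, 0, 0, 0, 0]]}}

```text
time: 13.57
eef_pos: [542.6, 112.6, 181.9]
ee_rot: [-3.141, 0.0, 1.055]
force: [2.6, -0.4, -4.0]
gripper_width: 13.2
grasp_force: 48.9
```

Emit:
{"api": "jog_arm", "payload": {"plan": [[0, 0, 0.2, 0, 0, 0], [0, 0, 0.1, 0, 0, 0], [0, 0, 0, 0, 0, 0]]}}

```text
time: 13.82
eef_pos: [542.7, 112.6, 179.1]
ee_rot: [-3.142, 0.0, 1.055]
force: [2.0, -1.8, -4.2]
gripper_width: 13.4
grasp_force: 49.0
```

Emit:
{"api": "jog_arm", "payload": {"plan": [[0, 0, 0.1, 0, 0, 0], [0, 0, 0.1, 0, 0, 0], [0, 0, 0, 0, 0, 0]]}}

```text
time: 14.07
eef_pos: [542.7, 112.6, 177.1]
ee_rot: [-3.142, 0.0, 1.055]
force: [2.7, -2.0, -2.5]
gripper_width: 13.2
grasp_force: 49.1
```

Emit:
{"api": "jog_arm", "payload": {"plan": [[0, 0, 0.1, 0, 0, 0], [0, 0, 0.1, 0, 0, 0], [0, 0, 0, 0, 0, 0]]}}

```text
time: 14.32
eef_pos: [542.7, 112.7, 175.1]
ee_rot: [-3.142, 0.0, 1.055]
force: [2.2, -0.7, -3.4]
gripper_width: 12.9
grasp_force: 49.1
```

Emit:
{"api": "jog_arm", "payload": {"plan": [[0, 0, 0.1, 0, 0, 0], [0, 0, 0, 0, 0, 0]]}}

```text
time: 14.48
eef_pos: [542.7, 112.7, 174.1]
ee_rot: [-3.142, 0.0, 1.055]
force: [3.0, -1.7, -1.3]
gripper_width: 12.8
grasp_force: 49.1
```

Emit:
{"api": "jog_arm", "payload": {"plan": [[0, 0, 0.1, 0, 0, 0], [0, 0, 0, 0, 0, 0]]}}

```text
time: 14.65
eef_pos: [542.7, 112.7, 173.1]
ee_rot: [-3.142, 0.0, 1.055]
force: [1.9, -1.4, -3.4]
gripper_width: 13.5
grasp_force: 49.2
```

Emit:
{"api": "jog_arm", "payload": {"plan": [[0, 0, 0.1, 0, 0, 0], [0, 0, 0, 0, 0, 0]]}}

```text
time: 14.82
eef_pos: [542.7, 112.7, 172.1]
ee_rot: [-3.142, 0.0, 1.055]
force: [2.3, -0.5, -3.0]
gripper_width: 13.2
grasp_force: 49.1
```

Emit:
{"api": "jog_arm", "payload": {"plan": [[0, 0, 0.1, 0, 0, 0], [0, 0, 0, 0, 0, 0]]}}

```text
time: 14.98
eef_pos: [542.6, 112.7, 171.1]
ee_rot: [-3.141, 0.0, 1.055]
force: [3.1, -1.3, -2.6]
gripper_width: 13.2
grasp_force: 49.2
```

Emit:
{"api": "jog_arm", "payload": {"plan": [[0, 0, 0.1, 0, 0, 0], [0, 0, 0, 0, 0, 0]]}}

```text
time: 15.15
eef_pos: [542.9, 112.7, 170.6]
ee_rot: [3.141, -0.0, 1.055]
force: [1.6, -1.4, 3.3]
gripper_width: 12.8
grasp_force: 49.9
```

```bash
python3 -c "
from h import *
s=read_state();print({k:np.round(s[k],2).tolist() for k in s})"
```

```text
{'time': 15.15, 'qpos': [0.2, 0.31, 1.84, -0.0, 0.99, 0.72], 'qd': [-0.0, -0.0, 0.0, 0.0, 0.0, -0.0], 'tau': [1.02, -51.92, -28.64, 0.72, 0.51, -0.02], 'eef_pos': [542.88, 112.71, 170.6], 'ee_rot': [3.14, -0.0, 1.06], 'force': [1.57, -1.35, 3.31], 'moment': [-0.52, -0.51, -0.06], 'grasp_force': 49.89, 'gripper_width': 12.77}
```

The key is home: the floor was felt at TCP z 170.6, exactly 4 mm above its height in the stand grasp, as it should be. Now I'll turn it clockwise.

Emit:
{"api": "jog_arm", "payload": {"plan": [[0, 0, 0, 0, 0, 3], [0, 0, 0, 0, 0, 3], [0, 0, 0, 0, 0, 3], [0, 0, 0, 0, 0, 3], [0, 0, 0, 0, 0, 0]]}}

```text
time: 15.57
eef_pos: [543.0, 112.5, 170.6]
ee_rot: [3.141, -0.0, 0.844]
force: [0.3, -2.0, 2.4]
gripper_width: 12.9
grasp_force: 49.9
```

```bash
cat > st.py <<'E'
from h import *
s=read_state();print({k:np.round(s[k],2).tolist() for k in("time","eef_pos","ee_rot","force","moment","tau")})
E
python3 st.py
```

```text
{'time': 15.57, 'eef_pos': [542.98, 112.54, 170.62], 'ee_rot': [3.14, -0.0, 0.84], 'force': [0.29, -1.97, 2.4], 'moment': [-0.71, -0.61, 0.04], 'tau': [1.49, -51.8, -28.24, 1.07, 0.71, 0.96]}
```

Emit:
{"api": "jog_arm", "payload": {"plan": [[0, 0, 0, 0, 0, 3], [0, 0, 0, 0, 0, 3], [0, 0, 0, 0, 0, 3], [0, 0, 0, 0, 0, 3], [0, 0, 0, 0, 0, 0]]}}

```text
time: 15.98
eef_pos: [542.7, 112.6, 170.6]
ee_rot: [3.141, -0.0, 0.636]
force: [1.4, -1.1, 4.1]
gripper_width: 13.4
grasp_force: 50.1
```

```bash
python3 st.py
```

```text
{'time': 15.98, 'eef_pos': [542.72, 112.64, 170.6], 'ee_rot': [3.14, -0.0, 0.64], 'force': [1.44, -1.05, 4.11], 'moment': [-0.64, -0.38, -0.02], 'tau': [1.19, -51.12, -28.29, 0.91, 0.34, 0.97]}
```

Run:
```python
from v import *
r=[pinpoint("bin_rim",c)[:2] for c in("scene","top")];print([[(np.round(q["uv"],1),round(q["p"],2)) for q in k] for k in r])
print(tri([ray(C,r[0][0]["uv"]),ray(D,r[1][0]["uv"])]))
cv2.imwrite("pics/s6.png",cv2.resize(f["pixels"][130:240,280:400],(655,600),interpolation=2))
```

```text
{'time': 15.98, 'qpos': [0.2, 0.31, 1.84, -0.0, 0.99, 1.14], 'qd': [-0.0, 0.0, 0.0, 0.0, -0.0, -0.09], 'tau': [1.19, -51.12, -28.29, 0.91, 0.34, 0.97], 'eef_pos': [542.72, 112.64, 170.6], 'ee_rot': [3.14, -0.0, 0.64], 'force': [1.44, -1.05, 4.11], 'moment': [-0.64, -0.38, -0.02], 'grasp_force': 50.1, 'gripper_width': 13.38}
[[(array([344. , 169.2]), 0.88)], []]Traceback (most recent call last):
  File "<stdin>", line 3, in <module>
IndexError: list index out of range
```

Emit:
{"api": "jog_arm", "payload": {"plan": [[0, 0, 0, 0, 0, 3], [0, 0, 0, 0, 0, 3], [0, 0, 0, 0, 0, 3], [0, 0, 0, 0, 0, 3], [0, 0, 0, 0, 0, 3], [0, 0, 0, 0, 0, 3], [0, 0, 0, 0, 0, 3], [0, 0, 0, 0, 0, 3], [0, 0, 0, 0, 0, 0]]}}

```text
time: 16.93
eef_pos: [542.5, 112.9, 170.6]
ee_rot: [-3.141, 0.0, 0.216]
force: [-0.8, -1.3, 6.7]
gripper_width: 13.4
grasp_force: 50.5
```

Run:
```python
from v import *
print([(np.round(q["uv"],1),round(q["p"],2)) for q in pinpoint("bin_rim","scene")],[(np.round(q["uv"],1),round(q["p"],2)) for q in pinpoint("bin_rim","top")])
a=cv2.imread("pics/scene0.png")[130:240,280:400];b=f["pixels"][130:240,280:400]
cv2.imwrite("pics/s6.png",cv2.resize(np.hstack([a,b]),(800,367),interpolation=2))
```

```text
{'time': 16.93, 'qpos': [0.2, 0.31, 1.84, 0.0, 0.99, 1.56], 'qd': [-0.0, -0.0, -0.0, 0.0, -0.0, -0.08], 'tau': [0.27, -50.02, -28.26, 0.39, -0.23, 0.98], 'eef_pos': [542.46, 112.94, 170.6], 'ee_rot': [-3.14, 0.0, 0.22], 'force': [-0.83, -1.3, 6.65], 'moment': [-0.3, -0.03, 0.07], 'grasp_force': 50.49, 'gripper_width': 13.35}
[(array([344.6, 174.5]), 0.63)] [(array([233.3, 116. ]), 0.17)]
```

View pics/s6.png

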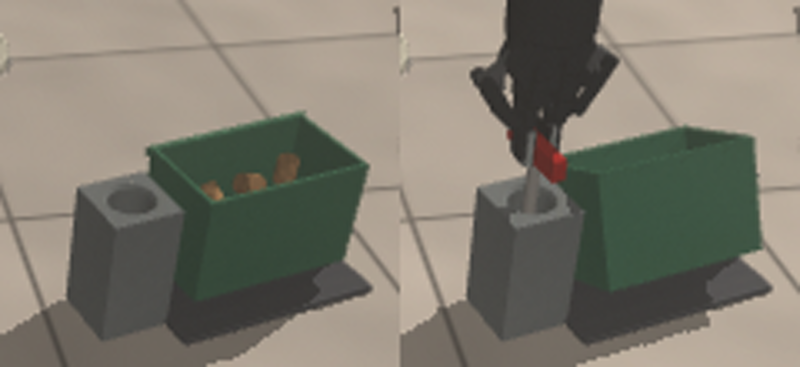

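The bin is well tipped and the key is clear of it: the bar end at crop (565,165) stays above the raised rim. I'll finish in small steps and watch the moment.

Emit:
{"api": "jog_arm", "payload": {"plan": [[0, 0, 0, 0, 0, 2], [0, 0, 0, 0, 0, 2], [0, 0, 0, 0, 0, 2], [0, 0, 0, 0, 0, 2], [0, 0, 0, 0, 0, 0]]}}

```text
time: 17.55
eef_pos: [542.4, 113.1, 170.6]
ee_rot: [-3.141, 0.001, 0.078]
force: [-1.0, -0.1, 7.8]
gripper_width: 13.0
grasp_force: 50.5
```

```bash
python3 st.py
```

```text
{'time': 17.55, 'eef_pos': [542.38, 113.05, 170.6], 'ee_rot': [-3.14, 0.0, 0.08], 'force': [-0.96, -0.1, 7.77], 'moment': [-0.18, 0.15, 0.09], 'tau': [-0.11, -49.93, -28.31, 0.2, -0.33, 0.73]}
```

Emit:
{"api": "jog_arm", "payload": {"plan": [[0, 0, 0, 0, 0, 1.5], [0, 0, 0, 0, 0, 1.5], [0, 0, 0, 0, 0, 0]]}}

```text
time: 17.8
eef_pos: [542.3, 113.1, 170.6]
ee_rot: [-3.141, 0.001, 0.026]
force: [-0.7, 0.4, 6.9]
gripper_width: 13.1
grasp_force: 50.6
```

```bash
python3 st.py
```

```text
{'time': 17.8, 'eef_pos': [542.33, 113.11, 170.59], 'ee_rot': [-3.14, 0.0, 0.03], 'force': [-0.69, 0.38, 6.88], 'moment': [-0.11, 0.15, 0.14], 'tau': [-0.26, -49.9, -28.32, 0.13, -0.36, 0.59]}
```

Emit:
{"api": "jog_arm", "payload": {"plan": [[0, 0, 0, 0, 0, 1], [0, 0, 0, 0, 0, 1], [0, 0, 0, 0, 0, 0]]}}

```text
time: 18.05
eef_pos: [542.3, 113.1, 170.6]
ee_rot: [-3.141, 0.001, -0.008]
force: [-0.5, -0.8, 6.3]
gripper_width: 12.9
grasp_force: 50.6
```

```bash
python3 st.py
```

```text
{'time': 18.05, 'eef_pos': [542.33, 113.14, 170.58], 'ee_rot': [-3.14, 0.0, -0.01], 'force': [-0.45, -0.76, 6.28], 'moment': [-0.13, 0.2, 0.16], 'tau': [-0.36, -49.88, -28.33, 0.08, -0.37, 0.46]}
```

Emit:
{"api": "jog_arm", "payload": {"plan": [[0, 0, 0, 0, 0, 1], [0, 0, 0, 0, 0, 0], [0, 0, 0, 0, 0, 0]]}}

```text
time: 18.3
eef_pos: [542.3, 113.2, 170.6]
ee_rot: [-3.141, 0.001, -0.025]
force: [-1.8, 0.7, 6.5]
gripper_width: 13.1
grasp_force: 50.6
```

```bash
python3 st.py
```

```text
{'time': 18.3, 'eef_pos': [542.33, 113.17, 170.6], 'ee_rot': [-3.14, 0.0, -0.02], 'force': [-1.79, 0.7, 6.47], 'moment': [-0.08, 0.21, 0.14], 'tau': [-0.39, -49.88, -28.32, 0.04, -0.37, 0.21]}
```

Emit:
{"api": "jog_arm", "payload": {"plan": [[0, 0, 0, 0, 0, 1], [0, 0, 0, 0, 0, 0], [0, 0, 0, 0, 0, 0]]}}

```text
time: 18.55
eef_pos: [542.3, 113.2, 170.6]
ee_rot: [-3.141, 0.001, -0.042]
force: [-0.9, 0.2, 7.0]
gripper_width: 12.9
grasp_force: 50.6
```

```bash
python3 st.py
python3 - <<'E'
from v import *
print([(np.round(q["uv"],1),round(q["p"],2)) for q in pinpoint("bin_rim","scene")])
cv2.imwrite("pics/s7.png",cv2.resize(f["pixels"][130:230,300:400],(600,600),interpolation=2))
E
```

```text
{'time': 18.55, 'eef_pos': [542.33, 113.17, 170.61], 'ee_rot': [-3.14, 0.0, -0.04], 'force': [-0.92, 0.15, 6.99], 'moment': [-0.05, 0.28, 0.16], 'tau': [-0.43, -49.88, -28.32, 0.02, -0.37, 0.21]}
{'time': 18.55, 'qpos': [0.2, 0.31, 1.84, 0.0, 0.99, 1.81], 'qd': [-0.0, 0.0, 0.0, 0.0, 0.0, -0.0], 'tau': [-0.43, -49.88, -28.32, 0.02, -0.37, 0.21], 'eef_pos': [542.33, 113.17, 170.61], 'ee_rot': [-3.14, 0.0, -0.04], 'force': [-0.92, 0.15, 6.99], 'moment': [-0.05, 0.28, 0.16], 'grasp_force': 50.59, 'gripper_width': 12.88}
[(array([341.8, 172.6]), 0.74), (array([322.9, 191.7]), 0.65)]
```

View pics/s7.png

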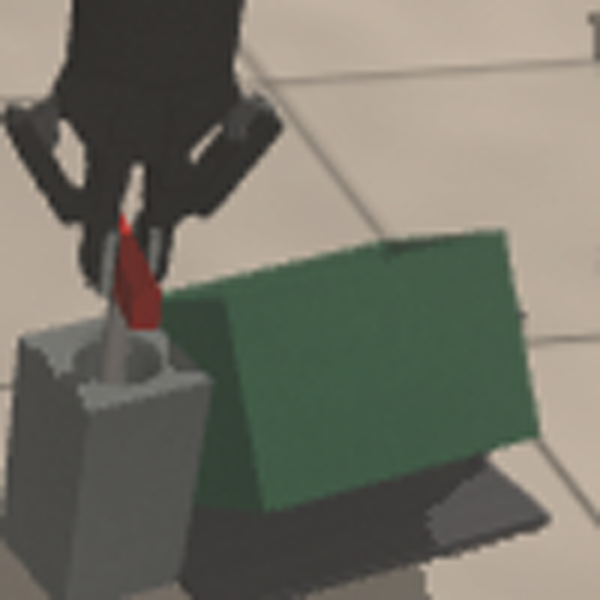

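The picture shows the bin far forward, its rear edge running from crop (230,300) to (265,510). The key is upright and clear of the bin. I'll get the tip angle from that edge.

Run:
```python
from v import *
for yaw in(.2,.24):
  Rz=Ro.from_euler('z',yaw).as_matrix();c=np.array([543.3,113.1,0])
  for d in(40,46,52):
    def P(u,v):
        o,r=ray(C,(u,v));o=Rz.T@(o-c);r=Rz.T@r;return o+r*(d-o[1])/r[1]
    t,b=P(300+230/6-.4,130+300/6-.4),P(300+265/6-.4,130+510/6-.4);w=t-b
    # start: same edge in the first picture, crop s6 left (3.333x, 280,130)
    k=3.333;t0,b0=P(280+211/k-.4,130+203/k-.4),P(280+195/k-.4,130+300/k-.4);w0=t0-b0
    print(yaw,d,t.round(),b.round(),np.linalg.norm(w).round(1),"tip",np.arctan2(-w[0],w[2]).round(3),"start",t0.round(),np.linalg.norm(w0).round(1),np.arctan2(-w0[0],w0[2]).round(3))
```

```text
{'time': 18.7, 'qpos': [0.2, 0.31, 1.84, 0.0, 0.99, 1.81], 'qd': [-0.0, -0.0, 0.0, -0.0, 0.0, -0.0], 'tau': [-0.43, -49.88, -28.32, 0.01, -0.38, 0.15], 'eef_pos': [542.31, 113.18, 170.58], 'ee_rot': [-3.14, 0.0, -0.04], 'force': [-0.48, -0.37, 6.16], 'moment': [-0.06, 0.2, 0.12], 'grasp_force': 50.59, 'gripper_width': 13.08}
0.2 40 [ 33.  40. 172.] [89. 40. 85.] 103.4 tip 0.574 start [ 65.  40. 155.] 105.3 0.022
0.2 46 [ 25.  46. 166.] [81. 46. 78.] 104.5 tip 0.574 start [ 57.  46. 148.] 106.5 0.022
0.2 52 [ 16.  52. 159.] [74. 52. 70.] 105.7 tip 0.574 start [ 49.  52. 141.] 107.7 0.022
0.24 40 [ 33.  40. 171.] [86. 40. 81.] 104.4 tip 0.538 start [ 63.  40. 152.] 105.9 0.021
0.24 46 [ 25.  46. 165.] [79. 46. 74.] 105.6 tip 0.538 start [ 56.  46. 146.] 107.1 0.021
0.24 52 [ 17.  52. 158.] [72. 52. 67.] 106.7 tip 0.538 start [ 48.  52. 139.] 108.2 0.021
```

Emit:
{"api": "jog_arm", "payload": {"plan": [[0, 0, 0, 0, 0, 1], [0, 0, 0, 0, 0, 0], [0, 0, 0, 0, 0, 0]]}}

```text
time: 19.05
eef_pos: [542.3, 113.2, 170.6]
ee_rot: [-3.141, 0.001, -0.06]
force: [-1.0, 0.9, 8.0]
gripper_width: 12.9
grasp_force: 50.6
```

```bash
python3 st.py
```

```text
{'time': 19.05, 'eef_pos': [542.31, 113.2, 170.6], 'ee_rot': [-3.14, 0.0, -0.06], 'force': [-0.96, 0.86, 8.03], 'moment': [0.01, 0.19, 0.22], 'tau': [-0.47, -49.87, -28.32, -0.01, -0.38, 0.21]}
```

Emit:
{"api": "jog_arm", "payload": {"plan": [[0, 0, 0, 0, 0, 1], [0, 0, 0, 0, 0, 0], [0, 0, 0, 0, 0, 0]]}}

```text
time: 19.3
eef_pos: [542.3, 113.2, 170.6]
ee_rot: [-3.141, 0.001, -0.077]
force: [-0.5, -0.1, 7.2]
gripper_width: 13.3
grasp_force: 50.6
```

```bash
python3 st.py
```

```text
{'time': 19.3, 'eef_pos': [542.28, 113.21, 170.6], 'ee_rot': [-3.14, 0.0, -0.08], 'force': [-0.53, -0.07, 7.24], 'moment': [-0.05, 0.26, 0.16], 'tau': [-0.52, -49.86, -28.32, -0.04, -0.38, 0.21]}
```

Turned 1.13 rad with no stop felt. Even with the full play and any initial misalignment, the bin is past 0.54 rad. Releasing now.

Emit:
{"api": "jog_arm", "payload": {"plan": [[0, 0, 0, 0, 0, 0], [0, 0, 0, 0, 0, 0], [0, 0, 0, 0, 0, 0], [0, 0, 0, 0, 0, 0], [0, 0, 0, 0, 0, 0]], "fingers": 3.2}}

```text
time: 19.72
eef_pos: [542.4, 112.7, 170.0]
ee_rot: [3.142, 0.001, -0.079]
force: [-0.7, -0.4, 0.4]
gripper_width: 31.9
grasp_force: 0.0
```

Emit:
{"api": "jog_arm", "payload": {"plan": [[0, 0, -0.5, 0, 0, 0], [0, 0, -1, 0, 0, 0], [0, 0, -2, 0, 0, 0], [0, 0, -3, 0, 0, 0], [0, 0, -3, 0, 0, 0], [0, 0, -3, 0, 0, 0], [-3, 0, 0, 0, 0, 0], [-3, 0, 0, 0, 0, 0], [-3, 0, 0, 0, 0, 0], [-3, 0, 0, 0, 0, 0]]}}

```text
time: 20.55
eef_pos: [421.9, 122.2, 296.3]
ee_rot: [-3.141, -0.001, -0.08]
force: [0.5, 0.9, -0.1]
gripper_width: 32.1
grasp_force: 0.0
```

Emit:
{"api": "jog_arm", "payload": {"plan": [[-3, 0, 0, 0, 0, 0], [-3, 0, 0, 0, 0, 0], [0, 0, 0, 0, 0, 0], [0, 0, 0, 0, 0, 0], [0, 0, 0, 0, 0, 0]]}}

```text
time: 20.97
eef_pos: [364.1, 127.2, 296.3]
ee_rot: [-3.141, -0.002, -0.079]
force: [0.2, 0.2, 0.0]
gripper_width: 32.0
grasp_force: 0.0
```

```bash
cat > e.py <<'E'
from v import *
from fit import barfit
for n,z in(("key_bar",184),("bin_rim",110)):
    S=pinpoint(n,"scene");T=pinpoint(n,"top")
    for q in S:
        for r in T:
            X,e=tri([ray(C,q["uv"]),ray(D,r["uv"])])
            if max(e)<6: print(n,X,e)
for ff,CC in((f,C),(a,D)):
    try: print(barfit(ff,CC,proj(CC,[[543,113,184]])[0],[543,113,184,-.08]))
    except Exception as x: print(x)
b0=cv2.imread("pics/scene0.png")
for n in["bulb","steamer","cork","loupe","toolpot","paintpot"]: print(n,[np.round(q["uv"],1).tolist() for q in pinpoint(n,"scene")[:1]])
E
python3 e.py
```

```text
{'time': 20.97, 'qpos': [0.33, -0.11, 2.02, -0.0, 1.23, 1.98], 'qd': [-0.01, 0.02, -0.01, -0.0, -0.01, -0.0], 'tau': [0.38, -28.56, -34.83, 0.03, 0.13, 0.02], 'eef_pos': [364.06, 127.17, 296.33], 'ee_rot': [-3.14, -0.0, -0.08], 'force': [0.24, 0.18, 0.02], 'moment': [-0.05, -0.01, -0.0], 'grasp_force': 0.0, 'gripper_width': 32.02}
key_bar [550.2  113.06 183.44] [0.8, 0.8]
key_bar [ 425.54 -160.97  214.34] [0.8, 0.8]
key_bar [ 432.72 -311.55  214.4 ] [0.7, 0.7]
bin_rim [437.44 227.91 110.07] [4.0, 4.0]
(array([545.2 , 115.28,  -0.19]), np.float64(0.8186728395061729))
(array([544.17, 113.05,  -0.04]), np.float64(0.17471042471042472))
bulb [[333.5, 279.9]]
steamer [[173.3, 276.1]]
cork [[289.3, 285.7]]
loupe [[225.2, 283.6]]
toolpot [[154.8, 188.4]]
paintpot [[145.5, 213.8]]
```

The key stands released at (544,113,184), upright, and the bystanders haven't moved. One last numeric check of the tip angle, from the bin's silhouette before and after.

Run:
```python
from v import *
from scipy.optimize import minimize
def mask(im):
    h=cv2.cvtColor(im,cv2.COLOR_BGR2HSV);m=((h[...,0]>50)&(h[...,0]<85)&(h[...,1]>60)).astype(np.uint8)
    m=cv2.morphologyEx(m,cv2.MORPH_CLOSE,np.ones((3,3),np.uint8))
    n,l,s,c=cv2.connectedComponentsWithStats(m)
    i=1+np.argmin([np.linalg.norm(c[k]-sd)+(1e4 if s[k,4]<300 else 0) for k in range(1,n)]);o=(l==i).astype(np.uint8)
    cn=max(cv2.findContours(o,0,1)[0],key=cv2.contourArea);h=np.zeros_like(o);cv2.fillConvexPoly(h,cv2.convexHull(cn),1);return cv2.resize(h,None,fx=4,fy=4,interpolation=0)
res={}
for nm,ims,th in(("start",(cv2.imread("pics/scene0.png"),cv2.imread("pics/top0.png")),0.),("end",(f["pixels"],a["pixels"]),.55)):
    ms=[]
    for sd,im in zip(((355,195),(120,207)),ims): ms.append(mask(im))
    def cost(p):
        r=Ro.from_euler('z',p[3]).as_matrix()@Ro.from_euler('y',-p[4]).as_matrix();t=0
        B=np.array([[i*50,j*85,k*55] for i in(-1,1) for j in(-1,1) for k in(-1,1)],float)@r.T+p[:3]
        for CC,m in((C,ms[0]),(D,ms[1])):
            o=np.zeros_like(m);cv2.fillConvexPoly(o,((cv2.convexHull(proj(CC,B).astype(np.float32))*4+1.5)*16).astype(np.int32),1,shift=4)
            t+=np.sum(o!=m)/m.sum()
        return t
    best=None
    for dth in(-.1,0,.1):
        q=np.array([515.,240,80,.22,th+dth])
        for _ in range(3):
            r=minimize(cost,q,method="Nelder-Mead",options=dict(initial_simplex=q+np.vstack([np.zeros(5),np.diag([8,8,8,.06,.08])]),maxiter=600));q=r.x
        if best is None or r.fun<best.fun: best=r
    print(nm,best.x.round(3),best.fun)
```

```text
{'time': 21.57, 'qpos': [0.33, -0.11, 2.02, -0.0, 1.23, 1.98], 'qd': [0.0, -0.0, 0.0, 0.0, 0.0, 0.0], 'tau': [-0.03, -27.39, -35.66, -0.0, -0.0, -0.0], 'eef_pos': [363.32, 126.92, 295.21], 'ee_rot': [3.14, 0.0, -0.08], 'force': [-0.85, 0.73, -0.13], 'moment': [-0.0, -0.01, 0.04], 'grasp_force': 0.0, 'gripper_width': 32.15}
start [511.07 246.19  85.38   0.26   0.01] 0.20162615257471453
end [510.32 246.05  81.83   0.23   0.63] 0.48090750599254684
```

```bash
python3 -c "
from cell import *
print(finish_job())"
```

```text
the job is handed in; nothing more can be done
None
```

I handed the job in, but no verdict came back: the small key stands released, upright and fully home in the shaft, the bin's tip measures between 0.54 and 0.63 rad (it counts from 0.52), and the bystanders haven't moved.

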